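# Unpack sample tubes onto the sloping tray

## Task

Raise the lid of the case (the one with the yellow handle) and push it past its balance point so that it stays open by itself, take out the rubber chock and lay it square on the yellow stripe of the sloping tray, before any tube goes there. Then lay every tube, those from the case and those on the free-spinning turntable, in a row across the tray on the uphill side of the chock, where they must stay put, and finally shut the empty case fully. Leave the other things on the bench alone.

Things in the scene. Friction and masses are not known exactly. Their poses are not given: they have to be found in the camera images.
- case: black transport case, fixed, 150 mm (its x) by 232 mm (its y) by 60 mm high without the lid; walls and floor 8 mm thick. Origin at the centre of its underside, x axis towards the hinge side (away from the robot), z up. Inside are three parallel foam slots along x, centred at y = -64, 0 and 64 mm, that hold the chock and up to two tubes, in any order.
- case_foam (a point): middle of the case, at the height of the slots' bottom, 14 mm above the bench. The foam lies only at x = 31 to 53 mm and -31 to -53 mm; its slots are 38 mm wide and the foam between them rises to 28 mm above the bench. Between the two foam blocks (x = -31 to 31 mm) fingers have free room down to the case's floor, 8 mm above the bench.
- case_lid (a joint): angle of the case's lid about its hinge, rad: 0 shut, growing as it opens; stop at 1.85. Lid 300 g, 10 mm thick; it falls shut when let go below about 1.5 and falls open to the stop and stays there beyond about 1.6.
- lid_bar (a point): middle of the lid's yellow round handle bar: 12 mm in diameter, 112 mm long, parallel to the hinge (the case's y), 35 mm out in front of the lid's front edge in the lid's plane, on two 10 mm wide arms 50 mm either side of this point. It swings up and over with the lid and can be pinched from above at any lid angle, turning between the fingers.
- lid_hinge (a point): middle of the lid's hinge line, along the case's far top edge, 61 mm above the bench; the hinge line is the case's y. With the lid at angle t the bar lies 185 cos(t) - 5 sin(t) mm from it towards the robot side (case -x) and 185 sin(t) + 5 cos(t) mm above it.
- chock: black rubber chock with orange ends, a bar 110 mm (its x) by 34 mm (y) by 22 mm high, 300 g; origin at the centre of its underside. Starts lying in one of the slots of the shut case, its x along the case's x.
- deck: sloping aluminium deck of the staging tray, fixed. Origin on its surface, mid yellow stripe, 20 mm above the bench; x axis uphill along the surface (roughly away from the robot), y across, z square to it. Slope 0.10 rad. It runs from x = -50 mm (open lower edge) to 214 mm (stop 18 mm high); side fences at y = +-75 mm, 12 mm high. Stripe 36 mm wide, along y. An unchocked tube rolls off.
- turntable: round turntable on the bench; base fixed, origin at the centre of its underside. Its white disc turns freely, without a stop, about the vertical axis; the disc's top is 38 mm above the bench, 98 mm in inner radius, with a blue lip round it 8 mm higher. Carries up to two tubes lying about parallel, 70 mm apart.
- tube_a: capped sample tube, white with a blue cap and a band of red: a plain cylinder 32 mm in diameter and 110 mm long, 70 g, that rolls freely; origin at its middle (centre of the cylinder), its x axis along the tube towards the cap. Starts lying in a foam slot of the shut case, its axis along the case's x. May be absent.
- tube_b: capped sample tube, white with a blue cap and a band of green: a plain cylinder 32 mm in diameter and 110 mm long, 70 g, that rolls freely; origin at its middle (centre of the cylinder), its x axis along the tube towards the cap. Starts lying in a foam slot of the shut case, its axis along the case's x. May be absent.
- tube_c: capped sample tube, white with a blue cap and a band of orange: a plain cylinder 32 mm in diameter and 110 mm long, 70 g, that rolls freely; origin at its middle (centre of the cylinder), its x axis along the tube towards the cap. Starts lying on the turntable's disc, pointing any way. May be absent.
- tube_d: capped sample tube, white with a blue cap and a band of black: a plain cylinder 32 mm in diameter and 110 mm long, 70 g, that rolls freely; origin at its middle (centre of the cylinder), its x axis along the tube towards the cap. Starts lying on the turntable's disc, pointing any way. May be absent.
- flask: Pinkish flat culture flask with a blue cap, 133 x 70 x 28 mm. Bystander: leave it where it is. Origin at the centre of its underside.
- dish: Round glass dish, 90 mm across, 18 mm high. Bystander: leave it where it is. Origin at the centre of its underside.
- mouse: Small round black computer mouse, 60 mm across, 33 mm high. Bystander: leave it where it is. Origin at the centre of its underside.
- timer: White bench timer, 60 x 70 x 22 mm. Bystander: leave it where it is. Origin at the centre of its underside.
Not all that is in view belongs to the job. What is shaped like the tube_c but turquoise is not meant. What is shaped like the tube_d but purple is not meant.

How it is judged:
By the outcome, as a careful person would: the job done as asked, in the order asked, and still so for the second after the job is handed in, with the robot touching nothing.
Of tube_a, tube_b, tube_c, tube_d only 2 to 4 are there at a start; the rules pass over those that are not, and their reading is None.
At some moment in a run one of tube_a, tube_b may be knocked a few centimetres aside while the robot is not near it.
It also fails if it takes over 210 s, if anything falls off the work surface, if the arm or the gripper's body presses on something with over 40 N, if the wrist force passes 120 N, or if a joint passes its speed limit or range.

## Robot

A 6-joint arm with a two-finger parallel gripper is mounted at the origin on the work surface. World frame = base frame: x ahead of the robot, y to its left, z up, the work surface at z = 0. Lengths are in m, angles in rad, forces in N, time in s.
With the tool pointing down it reaches from about 0.3 to 0.75 m from the base axis. Payload 8.5 kg.
Tool frame: the origin (TCP) lies at the very end of the fingers, on their centre line; the grasp point (between the pads) lies 19 mm behind it; z points along the fingers, x is the direction in which the jaws open and shut, and the axes are right-handed (so a half turn about z gives the same grasp; the last joint's range is limited). The gripper opens to 88 mm and grips with 3 to 60 N. Pads are 18 mm wide; open, the fingers measure 123 mm over their backs; the gripper's body (75 mm by 187 mm) begins 45 mm behind the grasp point.
Start: joints at [-1.329, 0.381, 1.297, -0, 1.464, -0.215], TCP at [0.243, -0.494, 0.239] pointing down, gripper open.
Joint ranges: [-3.11, 3.11], [-0.89, 2.33], [0.22, 2.48], [-1.42, 4.56], [0.17, 2.85], [-2.88, 2.88]. Speed limits (rad/s): [2.39, 2.39, 3.14, 3.14, 3.14, 3.14].

## Interface

Orientations are given as a rotation vector (axis times angle).
In Python, from cell import r, eyes, order gives the robot as it stands.
- The arm moves only by the shell command python3 -m pendant 'ROWS'. ROWS is text: rows parted by semicolons, each of 7 numbers parted by spaces: the turn, a rotation vector about the world's x, y, z in rad, then the shift along the world's x, y, z in mm, then the finger opening in mm, from 0 to 88.1. In form: ax ay az tx ty tz fingers; .... A call has 1 to 10 rows; each row is the pose to reach, as a shift and turn from the pose commanded when the call began; what a row does not reach only later rows make up. A row lasts 1/12 s, in which the tool goes at most 41.7 mm and 7.16 degrees, less where a joint would pass 70% of its speed; a pose out of reach is approached as far as the arm can. A call with a gripper value outside its range is refused whole. The fingers move at their own pace and stop on an object; the grip force is fixed at half the most. Time passes only in rows, so rows that repeat a pose let the fingers close. It gives the time, the measured TCP pose, the force and the opening at its end, in the units of the state.
- r.observe(): the state, without advancing time (a new reading comes with each control period).
- eyes.grab_frame(name): name is "scene" or "top" or "wrist"; returns a dict with "pixels" (384x512x3 uint8, red, green, blue), "fx", "fy", "cx", "cy" (pixels), "pose" (4x4, takes a point from camera to world coordinates). Camera axes: x right, y down, z forward; pixel columns grow to the right and rows downward; lengths in m; the calibration is good to about 2 mm. A picture is of the moment at which its call begins. There is no depth.
- order.job_done(): hands the job in, once; it reports no verdict.
The state is a dict: "time_s": time; "joints": joint angles; "dq": joint speeds; "joint_efforts": joint torques, N m; "eef_pos": TCP position; "orientation": TCP orientation; "contact_force": force on the tool from outside, world axes, zero at the start; "moment": the same for the moment, N m; "finger_gap": finger opening in m.
Only numpy, scipy, OpenCV 4.12 (cv2) and the standard library are available. Lean on these libraries where they do the work, as an engineer would, in place of code of your own. Each camera call takes 0.05 s, during which the arm holds its last target. There are 200 camera calls.

## Working session

There is one attempt and no reset: what is moved stays moved. The work goes in short steps, Python scripts to look and compute and a shell command to move; the robot and the scene stay as the last step left them, time stands still between calls to the robot, and variables do not carry over. Pictures are saved under pics/ and viewed, about 12 in all and at most 16, crops included, and the job is handed in when it is done.

```bash
ls; mkdir -p pics
python3 - <<'E'
from cell import r, eyes, order
import cv2
print(r.observe())
for n in("scene","top"):
    f=eyes.grab_frame(n);cv2.imwrite(f"pics/{n}0.png",f["pixels"][:,:,::-1]);print(n,f["fx"],f["fy"],f["cx"],f["cy"],f["pose"].round(4).tolist() if hasattr(f["pose"],"round") else f["pose"])
E
```

```text
pics
{'time_s': 0.0, 'joints': array([-1.32927464e+00,  3.81177197e-01,  1.29824712e+00, -5.83637127e-06,
        1.46362184e+00, -2.15286111e-01]), 'dq': array([-0.00021598,  0.00144629, -0.00130717,  0.00151215, -0.0016171 ,
       -0.00049101]), 'joint_efforts': array([ 1.67543429e-03, -4.37916005e+01, -2.24553180e+01,  7.14328070e-02,
        3.52011330e-02, -1.19907327e-04]), 'eef_pos': array([ 0.24253058, -0.49332054,  0.23815248]), 'orientation': array([-2.66587706e+00,  1.66022765e+00,  1.64130790e-03]), 'contact_force': array([0.32219114, 0.08441927, 0.05312798]), 'moment': array([-0.06671846,  0.0587593 , -0.00205474]), 'finger_gap': 0.08799417766998713}
scene 453.0575735625564 453.0575735625564 253.7636243569832 190.0916642518676 [[-0.6506, 0.5312, -0.5427, 1.1588], [0.7594, 0.4628, -0.4573, 0.4635], [0.0082, -0.7097, -0.7045, 0.9232], [0.0, 0.0, 0.0, 1.0]]
top 396.7904324388747 396.7904324388747 250.18481145109118 196.37291865871416 [[0.0485, -0.9735, 0.2234, 0.2134], [-0.9988, -0.048, 0.0076, -0.1208], [0.0034, -0.2235, -0.9747, 1.3625], [0.0, 0.0, 0.0, 1.0]]
```

Run:
```python
import cv2
a=cv2.imread("pics/top0.png");cv2.imwrite("pics/top0b.png",cv2.resize(a,(800,600),interpolation=cv2.INTER_CUBIC))
```

```text
(no output)
```

View pics/top0b.png

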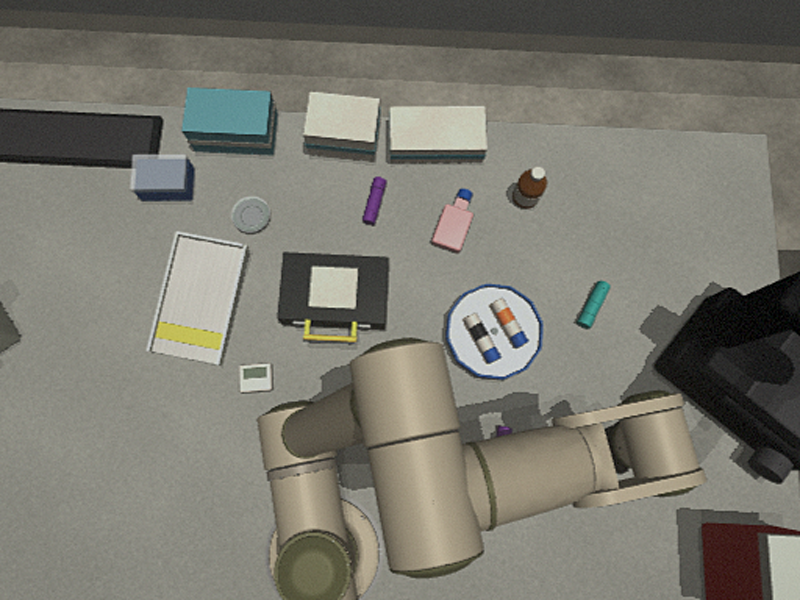

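View pics/scene0.png

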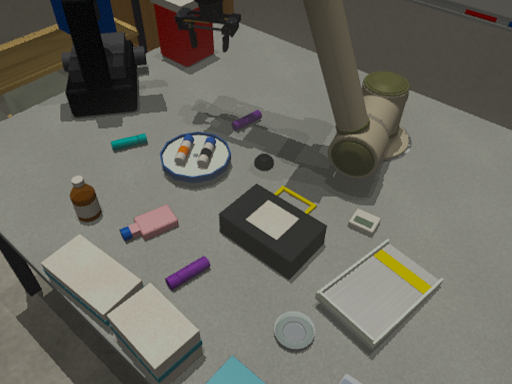

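```bash
cat > h.py <<'E'
from cell import r, eyes, order
import cv2, numpy as np
from scipy.spatial.transform import Rotation as R
def grab(n,save=None):
    f=eyes.grab_frame(n)
    if save: cv2.imwrite(f"pics/{save}.png",f["pixels"][:,:,::-1])
    f["hsv"]=cv2.cvtColor(f["pixels"],cv2.COLOR_RGB2HSV); f["pose"]=np.array(f["pose"]); return f
def plane(f,uv,z,n=(0,0,1)):
    "rays through pixels uv onto plane n.p=z"
    uv=np.atleast_2d(np.asarray(uv,float)); n=np.array(n,float)
    d=np.c_[(uv[:,0]-f["cx"])/f["fx"],(uv[:,1]-f["cy"])/f["fy"],np.ones(len(uv))]@f["pose"][:3,:3].T
    o=f["pose"][:3,3]; return o+d*((z-o@n)/(d@n))[:,None]
def proj(f,p):
    p=np.atleast_2d(p); c=(p-f["pose"][:3,3])@f["pose"][:3,:3]
    return np.c_[c[:,0]/c[:,2]*f["fx"]+f["cx"],c[:,1]/c[:,2]*f["fy"]+f["cy"]]
def blobs(f,lo,hi,amin=30):
    m=cv2.inRange(f["hsv"],lo,hi); n,l,s,c=cv2.connectedComponentsWithStats(m)
    out=[]
    for i in range(1,n):
        if s[i,4]>=amin:
            y,x=np.nonzero(l==i); out.append((s[i,4],c[i],np.c_[x,y]))
    return sorted(out,key=lambda b:-b[0])
def rect(P):
    "min-area rect in world xy (mm): centre, long side dir angle, sizes"
    (c,s,a)=cv2.minAreaRect((P[:,:2]*1000).astype(np.float32))
    a=np.radians(a)
    if s[0]<s[1]: a+=np.pi/2; s=s[::-1]
    a=(a+np.pi/2)%np.pi-np.pi/2
    return np.round(c,1),round(a,4),np.round(s,1)
E
python3 - <<'E'
from h import *
for n in("top","scene"):
    f=grab(n); print(n)
    for b in blobs(f,(22,120,90),(35,255,255)):
        for z in(.02,.066): print("yel",b[0],b[1].round(1),z,rect(plane(f,b[2],z)))
    for b in blobs(f,(0,0,0),(180,255,45),400)[:4]: print("blk",b[0],b[1].round(),rect(plane(f,b[2],.07)))
    for b in blobs(f,(100,100,60),(125,255,255),12): print("blue",b[0],b[1].round(1),rect(plane(f,b[2],.046)))
    for b in blobs(f,(5,140,100),(16,255,255),12): print("or",b[0],b[1].round(1),rect(plane(f,b[2],.06)))
E
```

```text
top
yel 418 [120.3 214.1] 0.02 (array([436.4, 332.5]), np.float64(1.4216), array([144.3,  35. ]))
yel 418 [120.3 214.1] 0.066 (array([428.7, 317. ]), np.float64(1.4216), array([139.3,  33.8]))
yel 179 [211.1 213.7] 0.02 (array([461.4,  21.2]), np.float64(1.5543), array([115. ,  45.1]))
yel 179 [211.1 213.7] 0.066 (array([452.9,  16.4]), np.float64(1.5543), array([111.1,  43.6]))
blk 6445 [473. 232.] (array([ 421.7, -820.2]), np.float64(-0.0977), array([449.9, 299.1]))
blue 262 [316.9 212.8] (array([ 474.9, -334.9]), np.float64(-0.5929), array([205.7, 204.3]))
blue 68 [331.8 216.7] (array([ 458.2, -388.4]), np.float64(-1.0245), array([30.2, 25.3]))
blue 67 [314.3 226.8] (array([ 421.3, -330.2]), np.float64(-1.0615), array([30.4, 23.8]))
blue 47 [297.3 123.7] (array([ 789.1, -264.9]), np.float64(1.1591), array([28.7, 22.3]))
blue 12 [120.8 114.9] (array([790. , 364.2]), np.float64(0.1216), array([30.8,  7.1]))
or 71 [323.  201.7] (array([ 505.6, -356.4]), np.float64(-0.9815), array([28.7, 27.6]))
scene
yel 686 [402.2 271.1] 0.02 (array([437.9, 322.7]), np.float64(1.424), array([146.5, 
[... 309 characters left out ...]
3.] (array([  263.1, -1060.7]), np.float64(1.001), array([977.4, 338.8]))
blk 1695 [270. 249.] (array([622.8,  59.4]), np.float64(-0.9942), array([264.7, 165.5]))
blk 1438 [208.  20.] (array([-133.2, -905.1]), np.float64(0.6058), array([478.3, 284.3]))
blk 824 [ 20. 268.] (array([1035.6, -346.6]), np.float64(1.436), array([213.9,  31.3]))
blue 299 [193.7 151.4] (array([ 479.7, -339.5]), np.float64(0.9828), array([205.3, 204.2]))
blue 102 [125.7 232.7] (array([ 808.3, -249. ]), np.float64(1.2331), array([38.2, 21.7]))
blue 54 [210.9 139.7] (array([ 401.7, -346. ]), np.float64(-1.5012), array([41. , 28.3]))
or 55 [183.7 149.5] (array([ 500.3, -364.3]), np.float64(-1.3549), array([34. , 27.8]))
```

```bash
python3 -m pendant '0 0 0.12 20 45 5 88; 0 0 0.25 40 85 10 88; 0 0 0.37 60 125 15 88;0 0 0.5 80 165 20 88;0 0 0.62 100 205 25 88;0 0 0.75 120 240 30 88;0 0 0.87 140 280 35 88;0 0 1.0 160 320 40 88;0 0 1.1 165 360 40 88;0 0 1.107 170 400 40 88'
python3 -m pendant '0 0 0 0 40 0 88;0 0 0 0 80 0 88;0 0 0 0 110 0 40;0 0 0 0 110 0 24;0 0 0 0 110 0 24;0 0 0 0 110 0 24'
python3 - <<'E'
from h import *
s=r.observe();print(s["eef_pos"],s["finger_gap"],R.from_rotvec(s["orientation"]).as_matrix().round(3).tolist(),s["time_s"])
f=grab("wrist","w1");print(f["pose"].round(3).tolist(),f["fx"])
for b in blobs(f,(22,120,90),(35,255,255)):
    P=plane(f,b[2],.066); print(b[0],b[1],rect(P),P.min(0),P.max(0))
E
```

```text
time_s: 1.03
eef_pos: [0.4092, -0.1143, 0.2786]
orientation: [3.141, -0.002, 0.001]
contact_force: [0.6, -0.5, -0.7]
finger_gap: 0.0879
time_s: 1.53
eef_pos: [0.4087, -0.0065, 0.2783]
orientation: [3.141, -0.011, -0.0]
contact_force: [0.2, -0.3, 0.7]
finger_gap: 0.0636
[ 0.40868145 -0.0065151   0.27832233] 0.06361149457386589 [[1.0, -0.007, -0.0], [-0.007, -1.0, -0.0], [-0.0, 0.0, -1.0]] 1.5333
[[1.0, -0.007, -0.001, 0.408], [-0.007, -0.964, -0.264, 0.062], [0.001, 0.264, -0.964, 0.424], [0.0, 0.0, 0.0, 1.0]] 331.4431187155805
1709 [284.60035108 143.95904037] (array([455.1,  13.4]), np.float64(-1.562), array([113.6,  43.7])) [ 0.43342806 -0.0435077   0.066     ] [0.47735784 0.07001131 0.066     ]
```

View pics/w1.png

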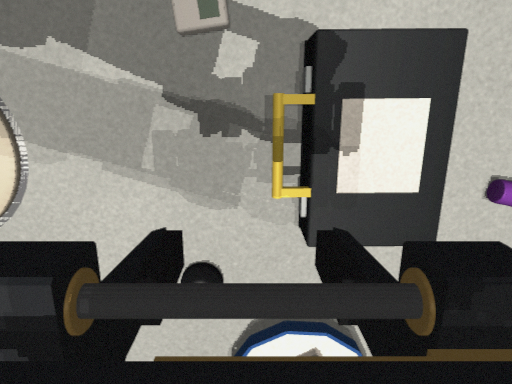

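```bash
python3 -m pendant '0 0 0 31 20 -40 24;0 0 0 31 20 -80 24;0 0 0 31 20 -120 24;0 0 0 31 20 -150 24;0 0 0 31 20 -150 24;0 0 0 31 20 -150 24'
python3 - <<'E'
from h import *
s=r.observe();print(s["eef_pos"],s["finger_gap"],s["contact_force"])
f=grab("wrist","w2")
for b in blobs(f,(22,120,90),(35,255,255)):
    P=plane(f,b[2],.066); print(b[0],b[1],rect(P),P.min(0),P.max(0))
E
```

```text
time_s: 2.08
eef_pos: [0.4395, 0.0129, 0.1281]
orientation: [-3.141, 0.014, 0.005]
contact_force: [0.5, -0.1, 0.1]
finger_gap: 0.0242
[0.43947482 0.01293055 0.12811484] 0.024156185005978405 [ 0.50108958 -0.11549707  0.11464271]
4089 [258.25238445 189.86084617] (array([454.3,  13.8]), np.float64(1.5547), array([111.8,  43.2])) [ 0.43311382 -0.04202318  0.066     ] [0.47676575 0.06994604 0.066     ]
```

View pics/w2.png

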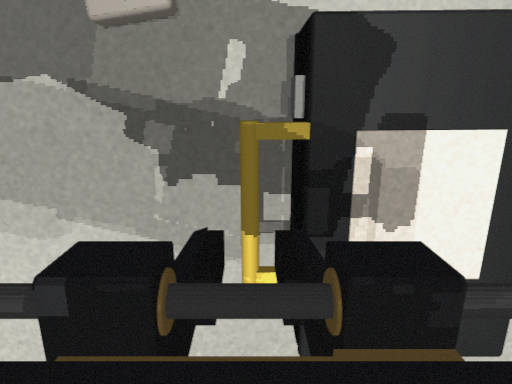

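```bash
python3 -m pendant '0 0 0 0 0 -30 24;0 0 0 0 0 -60 24;0 0 0 0 0 -81 24;0 0 0 0 0 -81 24;0 0 0 0 0 -81 6;0 0 0 0 0 -81 6;0 0 0 0 0 -81 6;0 0 0 0 0 -81 6;0 0 0 0 0 -81 6;0 0 0 0 0 -81 6'
python3 -m pendant '0 0 0 1 0 17 6;0 0 0 4 0 33 6;0 0 0 8 0 49 6;0 0 0 14 0 65 6'
```

```text
time_s: 2.97
eef_pos: [0.4396, 0.0135, 0.0493]
orientation: [3.14, -0.01, 0.002]
contact_force: [-5.1, -3.4, 2.5]
finger_gap: 0.0105
time_s: 3.3
eef_pos: [0.4541, 0.0135, 0.1152]
orientation: [3.14, -0.011, 0.005]
contact_force: [3.9, -2.1, -5.2]
finger_gap: 0.0103
```

```bash
python3 -m pendant '0 0 0 7 0 15 6;0 0 0 15 0 30 6;0 0 0 25 0 43 6;0 0 0 35 0 56 6;0 0 0 47 0 67 6;0 0 0 60 0 78 6;0 0 0 74 0 87 6;0 0 0 88 0 95 6;0 0 0 103 0 102 6;0 0 0 119 0 108 6'
python3 -m pendant '0 0 0 16 0 3 6;0 0 0 33 0 6 6;0 0 0 49 0 7 6;0 0 0 66 0 7 6;0 0 0 81 0 5 6;0 0 0 93 0 2 6;0 0 0 93 0 2 6;0 0 0 93 0 2 6'
python3 - <<'E'
from h import *
f=grab("scene","s3")
E
```

```text
time_s: 4.13
eef_pos: [0.5725, 0.0136, 0.2194]
orientation: [3.141, -0.012, -0.005]
contact_force: [6.8, -3.7, -30.0]
finger_gap: 0.0104
time_s: 4.8
eef_pos: [0.665, 0.0136, 0.2231]
orientation: [3.141, -0.011, -0.001]
contact_force: [-1.4, -2.8, -7.1]
finger_gap: 0.0104
```

View pics/s3.png

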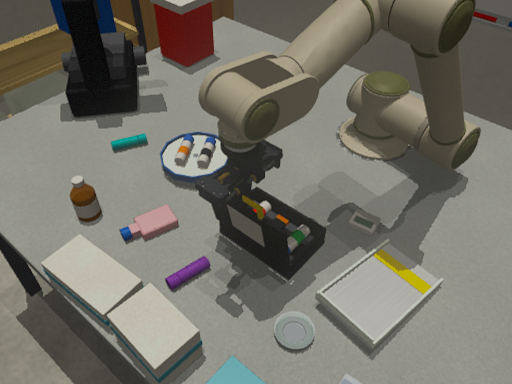

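```bash
python3 -m pendant '0 0 0 0 0 0 28;0 0 0 0 0 0 28;0 0 0 0 0 0 28;0 0 0 0 0 30 28;0 0 0 0 0 60 28;0 0 0 0 0 90 40;0 0 0 -40 15 100 50;0 0 0 -80 30 100 50;0 0 0 -115 45 100 50;0 0 0 -115 45 100 50'
python3 - <<'E'
from h import *
f=grab("wrist","w4")
E
```

```text
time_s: 5.68
eef_pos: [0.5443, 0.0619, 0.3238]
orientation: [-3.14, 0.006, 0.002]
contact_force: [-0.2, -0.5, 0.9]
finger_gap: 0.0501
```

View pics/w4.png

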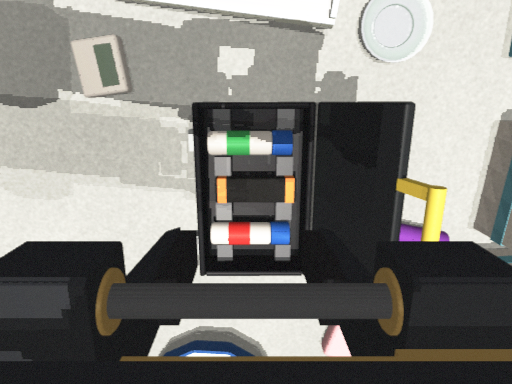

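```bash
cat > case.py <<'E'
from h import *
f=grab("wrist"); s=r.observe(); print(s["eef_pos"].round(4),s["time_s"])
hs=dict(orange=[((5,140,90),(18,255,255),.036)],red=[((0,150,80),(4,255,255),.046),((172,150,80),(180,255,255),.046)],green=[((50,120,50),(80,255,255),.046)],blue=[((105,140,50),(125,255,255),.046)])
for k,v in hs.items():
    for lo,hi,z in v:
        for b in blobs(f,lo,hi,80): print(k,b[0],b[1].round(),rect(plane(f,b[2],z)))
E
python3 case.py
```

```text
[0.5496 0.0596 0.3241] 5.7833
orange 184 [218. 189.] (array([505.5,  15.8]), np.float64(1.5452), array([36.6, 13.5]))
orange 103 [287. 184.] (array([598. ,  15.4]), np.float64(1.5432), array([36.4, 13.5]))
red 265 [236. 227.] (array([529.3, -36.7]), np.float64(-0.006), array([27.5, 17.5]))
red 178 [236. 239.] (array([529.1, -54.4]), np.float64(-0.0061), array([27.7, 11.9]))
green 541 [235. 141.] (array([529.1,  80.2]), np.float64(1.5627), array([30.5, 27. ]))
blue 787 [206. 348.] (array([ 481.1, -232.4]), np.float64(-0.0074), array([136.4,  27.2]))
blue 488 [279. 141.] (array([586. ,  79.9]), np.float64(-1.5598), array([30.8, 25.6]))
blue 413 [277. 232.] (array([585.7, -43. ]), np.float64(-1.5606), array([32.7, 24.9]))
```

```bash
python3 -m pendant '0 0 0.12 0 -10 0 46;0 0 0.24 0 -20 0 46;0 0 0.36 0 -30 0 46;0 0 0.48 0 -40 0 46;0 0 0.6 0 -46 0 46;0 0 0.72 0 -46 0 46;0 0 0.84 0 -46 0 46;0 0 0.96 0 -46 -30 46;0 0 1.08 0 -46 -60 46;0 0 1.2 0 -46 -90 46'
python3 -m pendant '0 0 0.12 0 0 -20 46;0 0 0.24 0 0 -40 46;0 0 0.37 0 0 -60 46;0 0 0.37 0 0 -70 46;0 0 0.37 0 0 -70 46;0 0 0.37 0 0 -70 46'
python3 - <<'E'
from h import *
s=r.observe();print(s["eef_pos"],s["joints"].round(2),R.from_rotvec(s["orientation"]).as_matrix()[:,0].round(3))
f=grab("wrist","w5")
E
python3 case.py
```

```text
time_s: 6.62
eef_pos: [0.5521, 0.0122, 0.2317]
orientation: [2.593, 1.771, 0.003]
contact_force: [-0.4, -1.2, -0.5]
finger_gap: 0.0462
time_s: 7.12
eef_pos: [0.5515, 0.0125, 0.1628]
orientation: [2.234, 2.208, 0.001]
contact_force: [0.4, -0.5, 0.7]
finger_gap: 0.0462
[0.55153878 0.01251918 0.16275841] [-0.19  0.45  1.42  0.    1.27 -1.75] [ 0.012  1.    -0.   ]
[0.5515 0.0127 0.1636] 7.2167
orange 669 [249. 129.] (array([505.8,  14.1]), np.float64(1.5599), array([34.3, 12.8]))
orange 537 [250. 234.] (array([598.1,  14.4]), np.float64(1.56), array([34.7, 12.4]))
red 1390 [174. 159.] (array([528.3, -46.4]), np.float64(-1.5541), array([31.5, 30.3]))
green 1386 [325. 158.] (array([528.3,  74.8]), np.float64(1.5599), array([31.7, 29.9]))
blue 852 [323. 220.] (array([582.1,  74.7]), np.float64(1.5003), array([32.7, 28. ]))
blue 804 [177. 220.] (array([581.6, -46.3]), np.float64(-1.4923), array([33.1, 27.1]))
```

View pics/w5.png

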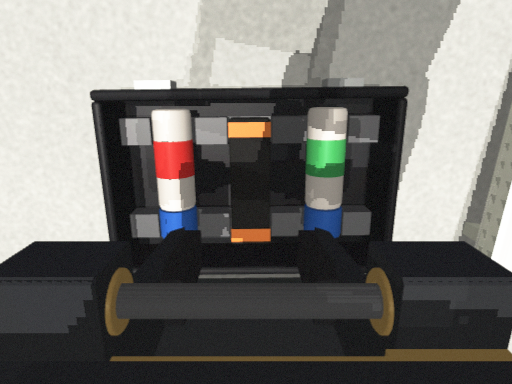

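```bash
python3 -m pendant '0 0 0 0 1.7 -40 46;0 0 0 0 1.7 -80 46;0 0 0 0 1.7 -115 46;0 0 0 0 1.7 -140 46;0 0 0 0 1.7 -150 46;0 0 0 0 1.7 -150 46;0 0 0 0 1.7 -150 25;0 0 0 0 1.7 -150 25;0 0 0 0 1.7 -150 25;0 0 0 0 1.7 -150 25'
python3 -m pendant '0 0 0 0 0 0 25;0 0 0 0 0 0 25;0 0 0 0 0 20 25;0 0 0 0 0 50 25;0 0 0 0 0 90 25;0 0 0 0 0 130 25;0 0 0 0 0 170 25;0 0 0 0 0 180 25;0 0 0 0 0 180 25'
python3 - <<'E'
from h import *
for n in("top","scene"):
    f=grab(n,n+"6"); print(n)
    for b in blobs(f,(22,120,90),(35,255,255)): print("yel",b[0],b[1].round(1),rect(plane(f,b[2],.02)))
print(r.observe()["joints"])
E
```

```text
time_s: 8.05
eef_pos: [0.5519, 0.0143, 0.0143]
orientation: [2.228, 2.21, 0.004]
contact_force: [-0.1, -1.1, 7.1]
finger_gap: 0.0341
time_s: 8.8
eef_pos: [0.5515, 0.0146, 0.1963]
orientation: [2.226, 2.209, 0.007]
contact_force: [0.0, -0.3, -3.5]
finger_gap: 0.0336
top
yel 411 [120.1 214. ] (array([436.6, 331.3]), np.float64(1.429), array([146.5,  35.1]))
yel 105 [218.2 128.6] (array([756. ,  31.7]), np.float64(1.554), array([111.5,  38.5]))
scene
yel 679 [402.1 271.2] (array([437.9, 322.7]), np.float64(1.4222), array([146.4,  32.8]))
yel 297 [235.8 201.9] (array([ 534.6, -124.2]), np.float64(-1.5623), array([171.1,  32.1]))
[-1.88387062e-01  4.19450599e-01  1.37649058e+00  2.74482675e-05
  1.34657621e+00 -1.75134074e+00]
```

```bash
python3 -m pendant '0 0 -0.12 -5 10 30 25;0 0 -0.24 -10 30 60 25;0 0 -0.36 -20 60 74 25;0 0 -0.48 -30 95 74 25;0 0 -0.6 -40 130 74 25;0 0 -0.72 -50 165 74 25;0 0 -0.84 -60 200 74 25;0 0 -0.96 -70 235 74 25;0 0 -1.08 -80 270 74 25;0 0 -1.2 -90 300 74 25'
python3 -m pendant '0 0 -0.12 -10 30 0 25;0 0 -0.24 -20 55 0 25;0 0 -0.36 -25 57 0 25;0 0 -0.48 -25 57 0 25;0 0 -0.508 -25 57 0 25;0 0 -0.508 -25 57 0 25;0 0 -0.508 -25 57 0 25'
cat > deck.py <<'E'
from h import *
import sys
s=r.observe();print(s["eef_pos"].round(4),s["finger_gap"],R.from_rotvec(s["orientation"]).as_matrix()[:,0].round(4),s["time_s"])
f=grab("wrist",sys.argv[1])
for b in blobs(f,(22,120,90),(35,255,255),300): 
    P=plane(f,b[2],.02);print("yel",b[0],b[1].round(1),rect(P),P.min(0),P.max(0))
E
python3 deck.py w6
```

```text
time_s: 9.73
eef_pos: [0.4597, 0.3152, 0.264]
orientation: [3.084, 0.595, -0.007]
contact_force: [0.4, 0.4, -3.4]
finger_gap: 0.0339
time_s: 10.32
eef_pos: [0.4357, 0.3703, 0.2646]
orientation: [3.134, -0.189, -0.005]
contact_force: [-0.4, -0.0, -3.5]
finger_gap: 0.0339
[0.4357 0.3703 0.2646] 0.03387968697942642 [ 0.9928 -0.12   -0.0028] 10.3167
```

View pics/w6.png

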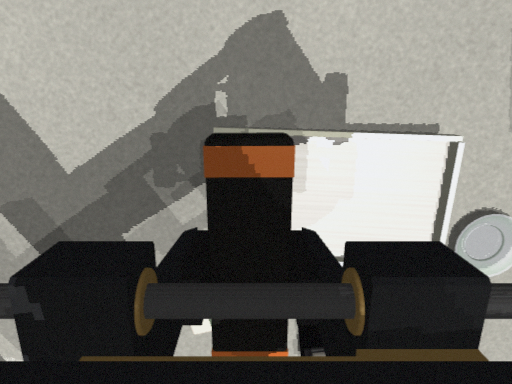

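```bash
python3 -m pendant '0 0 -0.0 -35 0 0 25;0 0 0 -70 0 10 25;0 0 0 -100 0 20 25;0 0 0 -100 0 20 25;0 0 0 -100 0 20 25'
python3 deck.py w7
```

```text
time_s: 10.78
eef_pos: [0.3352, 0.3706, 0.2868]
orientation: [-3.135, 0.187, -0.001]
contact_force: [0.5, -0.1, -2.1]
finger_gap: 0.0338
[0.3352 0.3706 0.2868] 0.03376250727855613 [ 9.929e-01 -1.191e-01  9.000e-04] 10.7833
yel 3133 [332.7 178.5] (array([437.2, 326.6]), np.float64(1.4228), array([148.3,  36.5])) [0.41059213 0.25106732 0.02      ] [0.46496214 0.40233642 0.02      ]
```

View pics/w7.png

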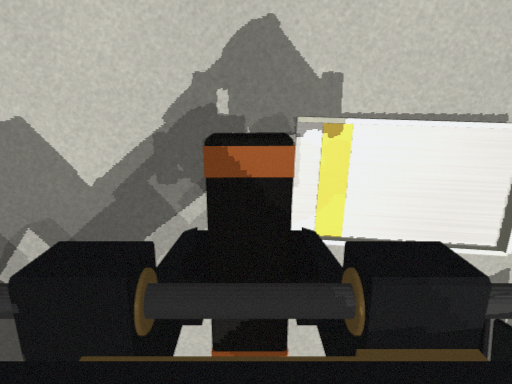

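```bash
python3 -m pendant '0 0 -0.029 35 -15 -20 25;0 0 -0.029 70 -30 -50 25;-0.007 -0.05 -0.029 102 -44 -85 25;-0.0147 -0.0989 -0.029 102 -44 -125 25;-0.0147 -0.0989 -0.029 102 -44 -165 25;-0.0147 -0.0989 -0.029 102 -44 -205 25;-0.0147 -0.0989 -0.029 102 -44 -226 25;-0.0147 -0.0989 -0.029 102 -44 -226 25;-0.0147 -0.0989 -0.029 102 -44 -226 25;-0.0147 -0.0989 -0.029 102 -44 -226 25'
python3 - <<'E'
from h import *
s=r.observe();print(s["eef_pos"].round(4),s["contact_force"].round(1));print(R.from_rotvec(s["orientation"]).as_matrix().round(3))
y=-.148
Z=R.from_euler('z',y)*R.from_euler('y',-.1);print(Z.as_matrix().round(3))
print(((Z*R.from_euler('x',np.pi))*R.from_rotvec(s["orientation"]).inv()).as_rotvec())
E
```

```text
time_s: 11.67
eef_pos: [0.4394, 0.3268, 0.0617]
orientation: [3.121, -0.236, 0.159]
contact_force: [0.4, -0.0, -2.1]
finger_gap: 0.0337
[0.4394 0.3268 0.0617] [ 0.4 -0.  -2.1]
[[ 0.983 -0.15   0.101]
 [-0.15  -0.989 -0.015]
 [ 0.102 -0.    -0.995]]
[[ 0.984  0.147 -0.099]
 [-0.147  0.989  0.015]
 [ 0.1    0.     0.995]]
[0.00013375 0.00193013 0.00295688]
```

```bash
python3 -m pendant '0 0 0 -2 0 -15 25;0 0 0 -2 0 -28 25;0 0 0 -2 0 -36 25;0 0 0 -2 0 -40 25;0 0 0 -2 0 -41 25;0 0 0 -2 0 -41 25;0 0 0 -2 0 -41 25'
```

```text
time_s: 12.25
eef_pos: [0.4366, 0.3268, 0.0204]
orientation: [3.121, -0.235, 0.159]
contact_force: [-0.9, -0.4, 1.4]
finger_gap: 0.0336
```

```bash
python3 -m pendant '0 0 0 0 0 0.5 46;0 0 0 0 0 0.5 46;0 0 0 0 0 0.5 46;0 0 0 -2 0 20 46;0 0 0 -5 1 50 46;0 0 0 -20 3 90 46;0 0 0 -50 20 130 46;0 0 0 -70 40 170 46;0 0 0 -90 50 210 46;0 0 0 -90 50 210 46'
cat > chock.py <<'E'
from h import *
import sys
s=r.observe();print(s["eef_pos"].round(4),s["time_s"])
f=grab("wrist",sys.argv[1])
n=R.from_euler('z',-.148)*R.from_euler('y',-.1); nz=n.as_matrix()[:,2]; o=np.array([.4372,.3266,.02])
for nm,lo,hi,h in(("or",(5,140,60),(18,255,255),.022),("yel",(22,120,90),(35,255,255),0),("red",(0,150,60),(4,255,255),.032),("red",(170,150,60),(180,255,255),.032),("green",(45,90,40),(85,255,255),.032),("blue",(105,140,40),(125,255,255),.032)):
    for b in blobs(f,lo,hi,60):
        P=n.inv().apply(plane(f,b[2],nz@o+h,nz)-o); 
        if abs(P[:,1]).max()<.1: print(nm,b[0],b[1].round(),rect(P))
E
python3 chock.py w8
```

```text
time_s: 13.08
eef_pos: [0.3447, 0.3779, 0.2335]
orientation: [3.124, -0.234, 0.162]
contact_force: [-0.2, 0.2, -0.9]
finger_gap: 0.0456
[0.3447 0.3779 0.2335] 13.0833
or 415 [319. 159.] (array([-3.1, 47.6]), np.float64(-0.0023), array([36.5, 13.8]))
yel 540 [319. 140.] (array([ 0., 64.]), np.float64(-0.0019), array([35.4, 18.7]))
```

View pics/w8.png

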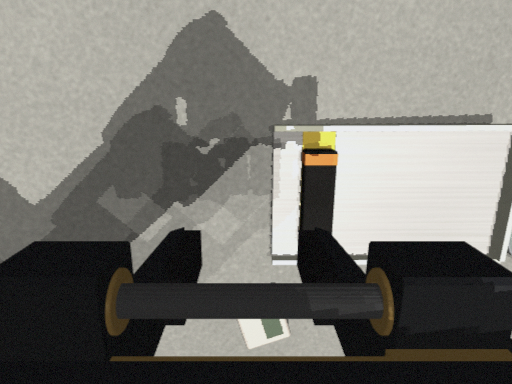

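```bash
python3 -m pendant '0.0147 0.0989 0 10 -5 20 46;0.0147 0.0989 0 30 -20 40 46;0.0147 0.0989 0 45 -35 40 46'
python3 -m pendant '0 0 0.12 15 -20 0 46;0 0 0.24 30 -45 0 46;0 0 0.36 45 -70 0 46;0 0 0.48 60 -100 0 46;0 0 0.6 75 -130 0 46;0 0 0.72 90 -160 0 46;0 0 0.84 105 -190 0 46;0 0 0.96 120 -220 0 46;0 0 1.08 135 -245 0 46;0 0 1.2 150 -265 0 46'
python3 -m pendant '0 0 0.12 6 0 -30 46;0 0 0.24 11 0 -60 46;0 0 0.36 11 0 -90 46;0 0 0.48 11 0 -100 46;0 0 0.507 11 0 -100 46;0 0 0.507 11 0 -100 46;0 0 0.507 11 0 -100 46;0 0 0.507 11 0 -100 46'
cat > case2.py <<'E'
from h import *
import sys
s=r.observe();print(s["eef_pos"].round(4),R.from_rotvec(s["orientation"]).as_matrix()[:,:1].round(3).T,s["time_s"])
f=grab("wrist",sys.argv[1])
for k,lo,hi in(("red",(0,150,60),(4,255,255)),("red",(170,150,60),(180,255,255)),("green",(45,90,40),(85,255,255)),("blue",(105,140,40),(125,255,255))):
    for b in blobs(f,lo,hi,80): print(k,b[0],b[1].round(),rect(plane(f,b[2],.046)),rect(plane(f,b[2],.030))[0])
E
python3 case2.py w9
```

```text
time_s: 13.38
eef_pos: [0.3931, 0.3416, 0.2724]
orientation: [-3.131, 0.235, -0.007]
contact_force: [0.0, 0.7, -0.2]
finger_gap: 0.0458
time_s: 14.22
eef_pos: [0.5416, 0.0741, 0.2689]
orientation: [2.714, 1.579, 0.0]
contact_force: [-1.2, 0.5, 1.0]
finger_gap: 0.0462
time_s: 14.88
eef_pos: [0.5522, 0.0764, 0.1697]
orientation: [2.237, 2.203, 0.002]
contact_force: [-0.1, 0.1, -0.1]
finger_gap: 0.0461
[0.5522 0.0764 0.1697] [[ 0.016  1.    -0.   ]] 14.8833
red 1419 [101. 158.] (array([528.1, -43.2]), np.float64(-1.5357), array([34.2, 30.3])) [530.7 -50.4]
green 1324 [250. 156.] (array([528. ,  78.1]), np.float64(1.5704), array([30.8, 30.1])) [530.7  78. ]
blue 1064 [110. 222.] (array([583.2, -42.7]), np.float64(-1.4439), array([35.8, 29.1])) [589.1 -49.9]
blue 974 [250. 220.] (array([583.7,  78.3]), np.float64(-1.5555), array([30., 30.])) [589.6  78.3]
```

View pics/w9.png

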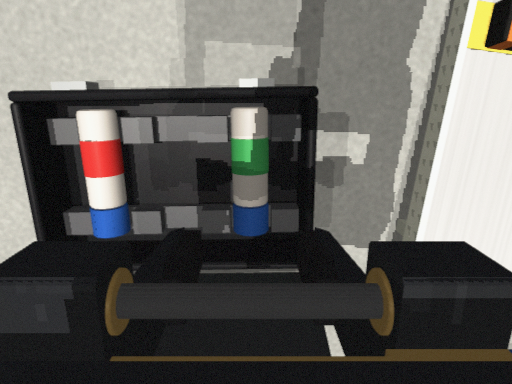

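```bash
python3 -m pendant '0 0 0 0 1.6 -40 46;0 0 0 0 1.6 -80 46;0 0 0 0 1.6 -115 46;0 0 0 0 1.6 -140 46;0 0 0 0 1.6 -157 46;0 0 0 0 1.6 -157 46;0 0 0 0 1.6 -157 25;0 0 0 0 1.6 -157 25;0 0 0 0 1.6 -157 25;0 0 0 0 1.6 -157 25'
python3 -m pendant '0 0 0 0 0 0 25;0 0 0 0 0 0 25;0 0 0 0 0 20 25;0 0 0 0 0 50 25;0 0 0 0 0 90 25;0 0 0 0 0 130 25;0 0 0 0 0 170 25;0 0 0 0 0 210 25;0 0 0 0 0 240 25'
```

```text
time_s: 15.77
eef_pos: [0.5523, 0.0781, 0.013]
orientation: [2.236, 2.204, 0.003]
contact_force: [0.4, 0.3, 0.1]
finger_gap: 0.0309
time_s: 16.52
eef_pos: [0.5519, 0.0782, 0.256]
orientation: [2.235, 2.203, 0.005]
contact_force: [0.1, -0.3, -1.9]
finger_gap: 0.031
```

```bash
python3 -m pendant '0 0 -0.12 -5 25 10 25;0 0 -0.24 -12 50 10 25;0 0 -0.36 -18 75 10 25;0 0 -0.48 -24 100 10 25;0 0 -0.6 -30 125 10 25;0 0 -0.72 -36 150 10 25;0 0 -0.84 -42 175 10 25;0 0 -0.96 -48 200 10 25;0 0 -1.08 -54 225 10 25;0 0 -1.2 -60 242 10 25'
python3 -m pendant '0 0 -0.12 -5 0 0 25;0 0 -0.24 -8 0 0 25;0 0 -0.36 -8 0 -30 25;0 0 -0.48 -8 0 -60 25;0 0 -0.503 -8 0 -90 25;0 0 -0.503 -8 0 -90 25;0 0 -0.503 -8 0 -90 25'
python3 -m pendant '-0.0074 -0.05 0 0 0 -30 25;-0.0147 -0.0989 0 0 0 -60 25;-0.0147 -0.0989 0 0 0 -70 25;-0.0147 -0.0989 0 0 0 -70 25;-0.0147 -0.0989 0 0 0 -70 25'
cat > err.py <<'E'
from h import *
import sys
n=R.from_euler('z',-.148)*R.from_euler('y',-.1); o=np.array([437.2,326.6,20])
s=r.observe(); p=s["eef_pos"]*1000
x,h=float(sys.argv[1]),float(sys.argv[2])
print("tcp",p.round(1),"deck",n.inv().apply(p-o).round(1),"to go",(o+n.apply([x,0,h])-p).round(1))
print("turn",((n*R.from_euler('x',np.pi))*R.from_rotvec(s["orientation"]).inv()).as_rotvec().round(4),s["finger_gap"],s["contact_force"].round(1))
E
python3 err.py 55 1
```

```text
time_s: 17.35
eef_pos: [0.4912, 0.322, 0.2622]
orientation: [3.092, 0.549, -0.0]
contact_force: [0.3, 0.4, -0.9]
finger_gap: 0.0311
time_s: 17.93
eef_pos: [0.4837, 0.32, 0.172]
orientation: [3.131, -0.228, -0.004]
contact_force: [0.3, 0.2, 0.3]
finger_gap: 0.0312
time_s: 18.35
eef_pos: [0.4852, 0.3206, 0.1043]
orientation: [3.122, -0.229, 0.158]
contact_force: [0.3, 1.1, -0.8]
finger_gap: 0.0308
tcp [485.2 320.6 104.3] deck [56.5  1.1 79.1] to go [  6.   -2.  -77.8]
turn [ 0.0004  0.001  -0.0016] 0.03075614129002205 [ 0.3  1.1 -0.8]
```

Lower, release narrowly, and lift along the deck normal.

```bash
python3 -m pendant '0 0 0 2 -1 -30 25;0 0 0 5 -1 -60 25;0 0 0 6 -2 -73 25;0 0 0 6 -2 -77.5 25;0 0 0 6 -2 -77.5 25;0 0 0 6 -2 -77.5 25'
python3 err.py 55 1
python3 -m pendant '0 0 0 0 0 0 36;0 0 0 0 0 0 36;0 0 0 0 0 0 36;0 0 0 -0.5 0 5 36;0 0 0 -1 0 12 36;0 0 0 -2 0 20 36;0 0 0 -4 0 40 36;0 0 0 -8 1 80 46;0 0 0 -30 20 120 46;0 0 0 -60 45 160 46'
python3 -m pendant '0 0 0 -30 10 20 46;0 0 0 -60 15 30 46;0 0 0 -60 15 30 46;0 0 0 -60 15 30 46'
python3 chock.py w10
```

```text
time_s: 18.85
eef_pos: [0.4917, 0.3186, 0.0271]
orientation: [3.122, -0.23, 0.161]
contact_force: [-0.8, 0.3, -1.1]
finger_gap: 0.0309
tcp [491.7 318.6  27.1] deck [55.5  0.2  1.6] to go [-0.5 -0.1 -0.6]
turn [-0.      0.0029 -0.0011] 0.030880879231952436 [-0.8  0.3 -1.1]
time_s: 19.68
eef_pos: [0.4418, 0.3532, 0.1719]
orientation: [3.121, -0.233, 0.159]
contact_force: [-0.5, 0.1, 0.4]
finger_gap: 0.0458
time_s: 20.02
eef_pos: [0.3806, 0.3689, 0.2004]
orientation: [3.122, -0.226, 0.159]
contact_force: [0.8, 0.0, -0.5]
finger_gap: 0.0463
[0.3806 0.3689 0.2004] 20.0167
or 484 [294. 162.] (array([-1.8, 46.5]), np.float64(-0.0527), array([35.1, 13.7]))
or 287 [286. 251.] (array([ -6.8, -44.1]), np.float64(0.0021), array([23.9, 15.5]))
yel 672 [293. 140.] (array([-0. , 64.4]), np.float64(0.0032), array([35.3, 18.8]))
yel 206 [284. 262.] (array([ -4.2, -67.6]), np.float64(0.002), array([26.8, 12.1]))
green 974 [327. 187.] (array([28.2, 24.7]), np.float64(1.566), array([30.8, 30.2]))
blue 74 [335. 235.] (array([ 40.3, -24.8]), np.float64(-1.2513), array([12.9, 10. ]))
```

View pics/w10.png

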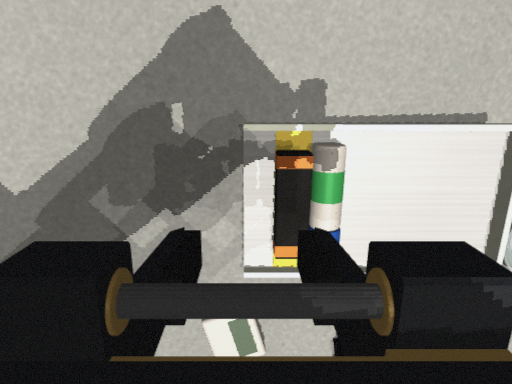

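```bash
python3 -m pendant '0.0147 0.0989 0 10 -5 30 46;0.0147 0.0989 0 30 -20 60 46;0.0147 0.0989 0 45 -35 70 46'
python3 -m pendant '0 0 0.12 10 -30 0 46;0 0 0.24 21 -65 0 46;0 0 0.36 33 -100 0 46;0 0 0.48 45 -135 0 46;0 0 0.6 57 -170 0 46;0 0 0.72 69 -205 0 46;0 0 0.84 81 -240 0 46;0 0 0.96 93 -275 0 46;0 0 1.08 105 -310 0 46;0 0 1.2 117 -345 0 46'
python3 -m pendant '0 0 0.12 6 -20 -30 46;0 0 0.24 9 -38 -60 46;0 0 0.36 9 -38 -90 46;0 0 0.48 9 -38 -100 46;0 0 0.507 9 -38 -100 46;0 0 0.507 9 -38 -100 46;0 0 0.507 9 -38 -100 46;0 0 0.507 9 -38 -100 46'
python3 case2.py w11
```

```text
time_s: 20.32
eef_pos: [0.4296, 0.3328, 0.2719]
orientation: [-3.132, 0.231, -0.005]
contact_force: [0.3, 0.9, -0.4]
finger_gap: 0.0461
time_s: 21.15
eef_pos: [0.5438, -0.0133, 0.2682]
orientation: [2.753, 1.513, -0.0]
contact_force: [0.8, -0.0, -0.6]
finger_gap: 0.0462
time_s: 21.82
eef_pos: [0.5525, -0.0488, 0.169]
orientation: [2.291, 2.147, 0.002]
contact_force: [0.7, 1.1, 0.3]
finger_gap: 0.046
[ 0.5525 -0.0488  0.169 ] [[ 0.065  0.998 -0.   ]] 21.8167
red 1314 [245. 156.] (array([528.1, -49.4]), np.float64(1.5645), array([30.8, 30. ])) [530.8 -49.8]
blue 2530 [ 11. 131.] (array([ 500.7, -234. ]), np.float64(-0.2624), array([117.5,  22.3])) [ 501.7 -245.4]
blue 970 [249. 220.] (array([583.2, -49.5]), np.float64(-1.5544), array([29.8, 29.5])) [589.1 -49.9]
```

```bash
python3 -m pendant '0 0 0.055 -1 -0.8 -40 46;0 0 0.055 -1 -0.8 -80 46;0 0 0.055 -1 -0.8 -115 46;0 0 0.055 -1 -0.8 -140 46;0 0 0.055 -1 -0.8 -153 46;0 0 0.055 -1 -0.8 -153 46;0 0 0.055 -1 -0.8 -153 25;0 0 0.055 -1 -0.8 -153 25;0 0 0.055 -1 -0.8 -153 25;0 0 0.055 -1 -0.8 -153 25'
python3 -m pendant '0 0 0 0 0 0 25;0 0 0 0 0 0 25;0 0 0 0 0 20 25;0 0 0 0 0 50 25;0 0 0 0 0 90 25;0 0 0 0 0 130 25;0 0 0 0 0 170 25;0 0 0 0 0 210 25;0 0 0 0 0 240 25'
```

```text
time_s: 22.7
eef_pos: [0.5519, -0.0492, 0.0173]
orientation: [2.228, 2.21, 0.004]
contact_force: [0.3, -0.1, 3.1]
finger_gap: 0.0315
time_s: 23.45
eef_pos: [0.551, -0.0489, 0.2598]
orientation: [2.227, 2.21, 0.004]
contact_force: [0.0, -0.6, -0.6]
finger_gap: 0.0313
```

```bash
python3 -m pendant '0 0 -0.12 -2 25 10 25;0 0 -0.24 -5 60 10 25;0 0 -0.36 -8 95 10 25;0 0 -0.48 -12 130 10 25;0 0 -0.6 -15 165 10 25;0 0 -0.72 -20 200 10 25;0 0 -0.84 -24 235 10 25;0 0 -0.96 -28 270 10 25;0 0 -1.08 -32 305 10 25;0 0 -1.2 -36 340 10 25'
python3 -m pendant '0 0 -0.12 0 24 0 25;0 0 -0.24 0 24 0 25;0 0 -0.36 0 24 -30 25;0 0 -0.48 0 24 -60 25;0 0 -0.511 0 24 -90 25;0 0 -0.511 0 24 -90 25;0 0 -0.511 0 24 -90 25'
python3 -m pendant '-0.0074 -0.05 0 0 0 -30 25;-0.0147 -0.0989 0 0 0 -60 25;-0.0147 -0.0989 0 0 0 -70 25;-0.0147 -0.0989 0 0 0 -70 25;-0.0147 -0.0989 0 0 0 -70 25'
python3 err.py 87 4.5
```

```text
time_s: 24.28
eef_pos: [0.5145, 0.2917, 0.2662]
orientation: [3.089, 0.563, 0.001]
contact_force: [0.5, -0.0, -0.8]
finger_gap: 0.0311
time_s: 24.87
eef_pos: [0.5149, 0.314, 0.1758]
orientation: [3.131, -0.224, -0.003]
contact_force: [0.3, 0.5, -0.4]
finger_gap: 0.0315
time_s: 25.28
eef_pos: [0.5165, 0.3145, 0.108]
orientation: [3.122, -0.225, 0.158]
contact_force: [-0.2, -1.1, -0.7]
finger_gap: 0.0312
tcp [516.5 314.5 108. ] deck [88.6 -0.3 79.6] to go [  5.9  -0.6 -74.8]
turn [ 0.0006  0.0012 -0.004 ] 0.031166097159839493 [-0.2 -1.1 -0.7]
```

```bash
python3 -m pendant '0 0 -0.004 2 0 -30 25;0 0 -0.004 5 0 -60 25;0 0 -0.004 6 0 -70 25;0 0 -0.004 6 0 -75 25;0 0 -0.004 6 0 -75 25;0 0 -0.004 6 0 -75 25'
python3 err.py 87 4.5
python3 -m pendant '0 0 0 0 0 0 36;0 0 0 0 0 0 36;0 0 0 0 0 0 36;0 0 0 -0.5 0 5 36;0 0 0 -1 0 12 36;0 0 0 -2 0 20 36;0 0 0 -4 0 40 36;0 0 0 -8 1 80 46;0 0 0 -30 20 120 46;0 0 0 -60 45 160 46'
python3 -m pendant '0 0 0 -40 0 20 46;0 0 0 -70 0 30 46;0 0 0 -70 0 30 46;0 0 0 -70 0 30 46'
python3 chock.py w12
```

```text
time_s: 25.78
eef_pos: [0.5225, 0.3145, 0.033]
orientation: [3.121, -0.232, 0.16]
contact_force: [0.9, 0.2, -1.6]
finger_gap: 0.0316
tcp [522.5 314.5  33. ] deck [87.1  0.6  4.4] to go [-0.2 -0.6  0.1]
turn [0.0005 0.0025 0.0004] 0.031554124380155764 [ 0.9  0.2 -1.6]
time_s: 26.62
eef_pos: [0.4732, 0.3491, 0.178]
orientation: [3.121, -0.236, 0.159]
contact_force: [-0.1, 1.0, -0.1]
finger_gap: 0.0463
time_s: 26.95
eef_pos: [0.4018, 0.3498, 0.2068]
orientation: [3.122, -0.229, 0.16]
contact_force: [0.1, -0.2, -0.9]
finger_gap: 0.0459
[0.4018 0.3498 0.2068] 26.95
or 492 [269. 144.] (array([-1. , 46.8]), np.float64(0.001), array([33.9, 12.3]))
or 400 [267. 235.] (array([ -0.9, -45.7]), np.float64(0.0001), array([33.6, 12.1]))
yel 703 [269. 123.] (array([-0.3, 64.4]), np.float64(0.0013), array([35.2, 19.6]))
yel 290 [266. 247.] (array([ -0.3, -68. ]), np.float64(-0.0001), array([34.3, 10.8]))
red 957 [335. 169.] (array([60.2, 25. ]), np.float64(1.552), array([30.2, 29.9]))
green 1007 [302. 170.] (array([29.4, 25. ]), np.float64(-0.0091), array([30.6, 30.3]))
blue 1245 [315. 224.] (array([ 44.8, -29.6]), np.float64(-0.0), array([60.7, 29.2]))
```

```bash
python3 -m pendant '0.0147 0.0989 0 0 -10 30 46;0.0147 0.0989 0 5 -40 60 46;0.0147 0.0989 0 5 -80 90 46'
python3 -m pendant '0 0 -0.08 0 -38 0 46;0 0 -0.16 0 -76 0 46;0 0 -0.24 0 -114 0 46;0 0 -0.32 0 -152 0 46;0 0 -0.4 0 -190 0 46;0 0 -0.48 0 -228 0 46;0 0 -0.56 0 -266 0 46;0 0 -0.64 10 -304 0 46;0 0 -0.72 20 -342 0 46;0 0 -0.83 35 -380 0 46'
python3 -m pendant '0 0 0 20 -38 0 46;0 0 0 40 -76 0 46;0 0 0 60 -114 0 46;0 0 0 72 -150 0 46;0 0 0 72 -190 0 46;0 0 0 72 -202 0 46;0 0 0 72 -202 0 46;0 0 0 72 -202 0 46'
cat > tt.py <<'E'
from h import *
import sys
s=r.observe();X=R.from_rotvec(s["orientation"]).as_matrix()[:,0];print(s["eef_pos"].round(4),"yaw",np.arctan2(X[1],X[0]).round(3),s["joints"].round(2),s["time_s"])
f=grab("wrist",sys.argv[1])
for k,lo,hi,z in(("orange",(5,130,80),(18,255,255),.070),("blue",(105,140,40),(125,255,255),.070),("dark",(0,0,0),(180,255,60),.070),("white",(0,0,150),(180,40,255),.070)):
    for b in blobs(f,lo,hi,150)[:8]: print(k,b[0],b[1].round(),rect(plane(f,b[2],z)))
E
python3 tt.py w13
```

```text
time_s: 27.25
eef_pos: [0.4097, 0.2762, 0.2899]
orientation: [3.131, -0.232, -0.002]
contact_force: [1.4, -0.6, 0.3]
finger_gap: 0.0462
time_s: 28.08
eef_pos: [0.4428, -0.1061, 0.2892]
orientation: [2.768, -1.483, -0.002]
contact_force: [1.5, -0.2, 1.0]
finger_gap: 0.0462
time_s: 28.75
eef_pos: [0.5146, -0.3056, 0.2885]
orientation: [2.771, -1.478, -0.004]
contact_force: [-0.4, -0.3, -1.0]
finger_gap: 0.046
[ 0.5146 -0.3056  0.2885] yaw -0.98 [-0.73  0.44  1.05 -0.    1.65  0.25] 28.75
orange 649 [285. 195.] (array([ 506.2, -358. ]), np.float64(0.5232), array([31.3, 30.1]))
blue 1312 [260. 163.] (array([ 508.5, -318. ]), np.float64(-1.015), array([194.7, 135.5]))
blue 509 [248. 268.] (array([ 408.9, -373.7]), np.float64(-1.0849), array([117.,  25.]))
blue 482 [281. 240.] (array([ 458.4, -386.1]), np.float64(-1.1175), array([30.8, 28.7]))
blue 476 [225. 239.] (array([ 424. , -330.2]), np.float64(0.5622), array([29.1, 28.6]))
dark 56498 [250. 312.] (array([ 370.7, -410.2]), np.float64(-0.9787), array([692.6, 246.9]))
dark 7452 [74. 37.] (array([515.4, -89.4]), np.float64(-0.98), array(
[... 311 characters left out ...]
ay([ 579., -374.]), np.float64(-0.98), array([449.9, 295.9]))
white 12804 [258. 196.] (array([ 484.5, -336.1]), np.float64(-0.3707), array([179.9, 174.1]))
white 5384 [260. 338.] (array([ 329.7, -439.5]), np.float64(-0.9789), array([228.2,  55.1]))
white 2670 [ 56. 176.] (array([ 386.1, -134.7]), np.float64(-0.7412), array([146.9,  31.8]))
white 1330 [18. 69.] (array([466.5, -58.7]), np.float64(-1.1765), array([55.3, 45.5]))
white 1085 [244. 276.] (array([ 403.9, -377.8]), np.float64(-0.9792), array([125.7,  31.2]))
white 1068 [144. 237.] (array([ 373.8, -245.4]), np.float64(-0.1343), array([92. , 45.7]))
white 539 [295.   8.] (array([ 667.1, -258.1]), np.float64(-0.98), array([41.3, 20.6]))
```

View pics/w13.png

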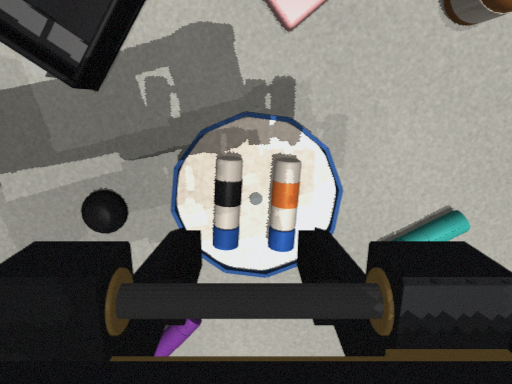

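```bash
python3 -m pendant '0 0 -0.064 -14 -35 0 46;0 0 -0.064 -21.3 -60 -10 46;0 0 -0.064 -21.3 -60 -50 46;0 0 -0.064 -21.3 -60 -90 46;0 0 -0.064 -21.3 -60 -130 46;0 0 -0.064 -21.3 -60 -150 46;0 0 -0.064 -21.3 -60 -150 46;0 0 -0.064 -21.3 -60 -150 46'
python3 tt.py w14 | head -7
```

```text
time_s: 29.47
eef_pos: [0.4939, -0.3639, 0.14]
orientation: [2.725, -1.561, -0.002]
contact_force: [-0.1, -0.1, 0.3]
finger_gap: 0.0457
[ 0.4939 -0.3639  0.14  ] yaw -1.041 [-0.83  0.57  1.26 -0.    1.31  0.21] 29.4667
orange 1872 [255. 184.] (array([ 506.9, -359.6]), np.float64(0.5523), array([31.6, 29.3]))
blue 4936 [196. 126.] (array([ 510.6, -322.2]), np.float64(-1.0408), array([187., 126.]))
blue 1304 [255. 259.] (array([ 460.2, -387.2]), np.float64(0.53), array([29.8, 28.7]))
dark 58925 [243. 307.] (array([ 471.4, -381.6]), np.float64(-1.0409), array([410.4, 244.8]))
dark 1945 [161. 187.] (array([ 473.5, -305.6]), np.float64(0.5294), array([32.7, 30.8]))
white 55385 [352.  89.] (array([ 530.8, -354.1]), np.float64(-1.0407), array([329.7, 175.4]))
```

```bash
python3 -m pendant '0 0 0 0.4 -2.5 -35 46;0 0 0 0.4 -2.5 -65 46;0 0 0 0.4 -2.5 -88 46;0 0 0 0.4 -2.5 -98 46;0 0 0 0.4 -2.5 -98 46;0 0 0 0.4 -2.5 -98 34;0 0 0 0.4 -2.5 -98 25;0 0 0 0.4 -2.5 -98 25;0 0 0 0.4 -2.5 -98 25;0 0 0 0.4 -2.5 -98 25'
python3 -m pendant '0 0 0 0 0 0 25;0 0 0 0 0 20 25;0 0 0 0 0 50 25;0 0 0 0 0 90 25;0 0 0 0 0 130 25;0 0 0 0 0 170 25;0 0 0 -10 20 210 25;0 0 0 -20 50 245 25;0 0 0 -25 85 245 25;0 0 0 -30 120 245 25'
```

```text
time_s: 30.35
eef_pos: [0.4948, -0.3684, 0.0435]
orientation: [2.722, -1.563, 0.005]
contact_force: [0.4, 0.1, 7.6]
finger_gap: 0.0309
time_s: 31.18
eef_pos: [0.4635, -0.2465, 0.2898]
orientation: [2.722, -1.564, 0.008]
contact_force: [0.2, 0.2, -0.5]
finger_gap: 0.0312
```

```bash
python3 -m pendant '0 0 0.09 0 39 0 25;0 0 0.18 0 78 0 25;0 0 0.27 0 117 0 25;0 0 0.36 0 156 0 25;0 0 0.45 0 195 0 25;0 0 0.54 10 233 0 25;0 0 0.63 20 271 0 25;0 0 0.72 30 308 0 25;0 0 0.81 40 345 0 25;0 0 0.895 50 382 0 25'
python3 -m pendant '0 0 0 10 38 0 25;0 0 0 20 75 0 25;0 0 0 28 112 0 25;0 0 0 33 150 -20 25;0 0 0 33 175 -50 25;0 0 0 33 175 -90 25;0 0 0 33 175 -100 25;0 0 0 33 175 -100 25'
python3 -m pendant '-0.0074 -0.05 0 0 0 -30 25;-0.0147 -0.0989 0 0 0 -60 25;-0.0147 -0.0989 0 0 0 -75 25;-0.0147 -0.0989 0 0 0 -75 25;-0.0147 -0.0989 0 0 0 -75 25'
python3 err.py 119 7
```

```text
time_s: 32.02
eef_pos: [0.5138, 0.1365, 0.2872]
orientation: [3.132, -0.224, 0.002]
contact_force: [0.6, -1.0, 0.2]
finger_gap: 0.0312
time_s: 32.68
eef_pos: [0.5457, 0.3089, 0.1841]
orientation: [3.129, -0.23, -0.009]
contact_force: [0.5, 0.3, -1.2]
finger_gap: 0.0309
time_s: 33.1
eef_pos: [0.5482, 0.309, 0.1138]
orientation: [3.121, -0.232, 0.16]
contact_force: [0.9, 0.2, 0.9]
finger_gap: 0.0315
tcp [548.2 309.  113.8] deck [121.2  -1.   82.2] to go [  5.4   0.2 -75. ]
turn [0.0009 0.0024 0.0005] 0.03147332187465235 [0.9 0.2 0.9]
```

```bash
python3 -m pendant '0 0 0 2 0 -30 25;0 0 0 5 0 -60 25;0 0 0 5.4 0 -70 25;0 0 0 5.4 0 -75 25;0 0 0 5.4 0 -75 25;0 0 0 5.4 0 -75 25'
python3 err.py 119 7
python3 -m pendant '0 0 0 0 0 -1 25;0 0 0 0 0 -1 25;0 0 0 0 0 -1 36;0 0 0 0 0 -1 36;0 0 0 0 0 -1 36;0 0 0 -0.5 0 5 36;0 0 0 -1 0 12 36;0 0 0 -2 0 20 36;0 0 0 -4 0 40 36;0 0 0 -8 1 80 46'
python3 -m pendant '0 0 0 -40 20 40 46;0 0 0 -80 30 70 46;0 0 0 -120 30 85 46;0 0 0 -140 30 100 46;0 0 0 -140 30 100 46;0 0 0 -140 30 100 46'
python3 chock.py w15
```

```text
time_s: 33.6
eef_pos: [0.5536, 0.3097, 0.0387]
orientation: [3.121, -0.231, 0.161]
contact_force: [0.2, -0.0, -0.9]
finger_gap: 0.0313
tcp [553.6 309.7  38.7] deck [118.9   0.4   6.8] to go [ 0.  -0.4  0.2]
turn [ 0.0006  0.0031 -0.0003] 0.03127209959683308 [ 0.2 -0.  -0.9]
time_s: 34.43
eef_pos: [0.5427, 0.3096, 0.1141]
orientation: [3.117, -0.23, 0.145]
contact_force: [0.2, 0.3, 0.5]
finger_gap: 0.0406
time_s: 34.93
eef_pos: [0.4029, 0.3411, 0.2192]
orientation: [3.123, -0.227, 0.162]
contact_force: [0.4, -0.1, -0.6]
finger_gap: 0.0456
[0.4029 0.3411 0.2192] 34.9333
or 925 [359. 168.] (array([94.5, 14.1]), np.float64(1.5666), array([31.5, 31.4]))
or 492 [264. 134.] (array([-1. , 46.8]), np.float64(0.0023), array([34.1, 12.5]))
or 381 [263. 223.] (array([ -1.2, -45.5]), np.float64(0.0012), array([33.5, 12.3]))
yel 633 [264. 114.] (array([-0.1, 65.3]), np.float64(-0.0281), array([36.1, 18.8]))
yel 313 [263. 235.] (array([ -0.4, -67.6]), np.float64(0.001), array([35.1, 12.1]))
red 931 [329. 159.] (array([60.7, 24.8]), np.float64(-0.0048), array([30.3, 30.1]))
green 947 [296. 159.] (array([29.6, 24.7]), np.float64(0.0007), array([30.4, 30.1]))
blue 2132 [324. 216.] (array([ 60.5, -32.1]), np.float64(-0.135), array([94.6, 34.3]))
```

```bash
python3 -m pendant '0.0147 0.0989 0 0 -10 25 46;0.0147 0.0989 0 5 -40 50 46;0.0147 0.0989 0 5 -75 75 46'
python3 -m pendant '0 0 -0.08 0 -38 0 46;0 0 -0.16 0 -76 0 46;0 0 -0.24 0 -114 0 46;0 0 -0.32 0 -152 0 46;0 0 -0.4 0 -190 0 46;0 0 -0.48 0 -228 0 46;0 0 -0.56 0 -266 0 46;0 0 -0.64 10 -304 0 46;0 0 -0.72 20 -342 0 46;0 0 -0.83 35 -380 0 46'
python3 -m pendant '0 0 0 20 -38 0 46;0 0 0 40 -76 0 46;0 0 0 60 -114 0 46;0 0 0 72 -150 0 46;0 0 0 72 -190 0 46;0 0 0 72 -197 0 46;0 0 0 72 -197 0 46;0 0 0 72 -197 0 46'
python3 tt.py w16 | head -10
```

```text
time_s: 35.23
eef_pos: [0.4115, 0.2656, 0.2898]
orientation: [3.13, -0.231, -0.004]
contact_force: [0.8, -0.5, 0.4]
finger_gap: 0.0455
time_s: 36.07
eef_pos: [0.4445, -0.1169, 0.2897]
orientation: [2.768, -1.482, -0.003]
contact_force: [1.9, 0.9, 0.0]
finger_gap: 0.0458
time_s: 36.73
eef_pos: [0.5161, -0.3111, 0.2893]
orientation: [2.772, -1.476, -0.004]
contact_force: [0.4, 1.2, -0.5]
finger_gap: 0.046
[ 0.5161 -0.3111  0.2893] yaw -0.979 [-0.74  0.45  1.04 -0.    1.65  0.24] 36.7333
blue 1309 [253. 161.] (array([ 507.6, -318.4]), np.float64(-0.9923), array([195.4, 136.5]))
blue 502 [248. 267.] (array([ 411.5, -379.1]), np.float64(-1.0249), array([116.5,  26.3]))
blue 478 [221. 237.] (array([ 424. , -330.9]), np.float64(-1.0107), array([28.5, 27.9]))
dark 56684 [251. 312.] (array([ 374.9, -413.9]), np.float64(-0.9772), array([694.2, 254.9]))
dark 7142 [71. 37.] (array([515.2, -91.7]), np.float64(-0.979), array([144.7,  83.9]))
dark 1588 [100. 209.] (array([ 373.8, -196.6]), np.float64(-0.2384), array([55.6, 50.1]))
dark 630 [223. 192.] (array([ 471.9, -302.8]), np.float64(0.5105), array([31.4, 29.6]))
dark 201 [448.  12.] (array([ 752. , -390.8]), np.float64(1.4344), array([34.7,  9.8]))
white 52634 [384. 106.] (array([ 578.8, -377. ]), np.float64(-0.979), array([457.1, 296.5]))
```

```bash
python3 -m pendant '0 0 -0.064 -30 -1 0 46;0 0 -0.064 -55.6 -1.4 -10 46;0 0 -0.064 -55.6 -1.4 -50 46;0 0 -0.064 -55.6 -1.4 -90 46;0 0 -0.064 -55.6 -1.4 -130 46;0 0 -0.064 -55.6 -1.4 -150 46;0 0 -0.064 -55.6 -1.4 -150 46;0 0 -0.064 -55.6 -1.4 -150 46'
python3 tt.py w17 | head -9
```

```text
time_s: 37.45
eef_pos: [0.461, -0.3109, 0.1411]
orientation: [2.725, -1.56, -0.002]
contact_force: [0.7, 0.7, 0.2]
finger_gap: 0.0458
[ 0.461  -0.3109  0.1411] yaw -1.04 [-0.81  0.48  1.43 -0.    1.23  0.23] 37.45
blue 4932 [310. 124.] (array([ 508.1, -317.8]), np.float64(-1.0709), array([185.7, 125.2]))
blue 1301 [247. 259.] (array([ 423.9, -329.6]), np.float64(0.5309), array([30. , 28.8]))
dark 60547 [243. 305.] (array([ 437.3, -329.3]), np.float64(-1.04), array([412.5, 244.4]))
dark 1881 [248. 185.] (array([ 471.2, -302.4]), np.float64(0.5125), array([31.8, 29.4]))
dark 1252 [21. 14.] (array([ 493.2, -134.7]), np.float64(-1.2363), array([25.9, 20.9]))
white 39184 [362.  75.] (array([ 508. , -298.5]), np.float64(-1.0398), array([336.8, 155.8]))
white 28949 [314. 159.] (array([ 489.6, -326.5]), np.float64(-1.0399), array([170.7, 154.7]))
white 6134 [250. 338.] (array([ 366.8, -364.6]), np.float64(-1.0399), array([147.7,  32.8]))
```

```bash
python3 -m pendant '0 0 0 -2.4 1.2 -35 46;0 0 0 -2.4 1.2 -65 46;0 0 0 -2.4 1.2 -88 46;0 0 0 -2.4 1.2 -97 46;0 0 0 -2.4 1.2 -97 46;0 0 0 -2.4 1.2 -97 34;0 0 0 -2.4 1.2 -97 25;0 0 0 -2.4 1.2 -97 25;0 0 0 -2.4 1.2 -97 25;0 0 0 -2.4 1.2 -97 25'
python3 -m pendant '0 0 0 0 0 0 25;0 0 0 0 0 20 25;0 0 0 0 0 50 25;0 0 0 0 0 90 25;0 0 0 0 0 130 25;0 0 0 0 0 170 25;0 0 0 0 20 210 25;0 0 0 0 50 245 25;0 0 0 3 85 245 25;0 0 0 5 100 245 25'
python3 -m pendant '0 0 0.09 0 0 0 25'
python3 - <<'E'
from h import *
f=grab("scene","s18"); g=grab("top")
for n,q in(("s",f),("t",g)):
  for b in blobs(q,(22,120,90),(35,255,255),20): print(n,b[0],b[1].round(),rect(plane(q,b[2],.24)))
E
```

```text
time_s: 38.33
eef_pos: [0.4591, -0.3114, 0.0454]
orientation: [2.723, -1.561, 0.004]
contact_force: [-0.1, 1.3, 7.7]
finger_gap: 0.0313
time_s: 39.17
eef_pos: [0.4634, -0.2077, 0.2924]
orientation: [2.725, -1.56, 0.009]
contact_force: [0.4, 0.4, -1.7]
finger_gap: 0.0312
time_s: 39.25
eef_pos: [0.4634, -0.2075, 0.2907]
orientation: [2.794, -1.434, 0.004]
contact_force: [-0.3, 0.1, -1.9]
finger_gap: 0.0314
s 284 [236. 201.] (array([686.4,  10.9]), np.float64(-1.5557), array([115.6,  23.5]))
s 73 [425. 288.] (array([620.7, 405.4]), np.float64(-0.1379), array([24., 13.]))
s 66 [379. 254.] (array([606.2, 307.8]), np.float64(-0.0789), array([24.6, 11.9]))
t 147 [214. 128.] (array([667.2,  15.8]), np.float64(1.554), array([111.3,  32.2]))
t 47 [138. 217.] (array([392.2, 205.6]), np.float64(-0.1342), array([28.7, 14.1]))
t 33 [102. 210.] (array([408.1, 311.7]), np.float64(-0.0305), array([27. ,  9.6]))
```

```bash
python3 -m pendant '0 0 0.09 0 39 0 25;0 0 0.18 0 78 0 25;0 0 0.27 0 117 0 25;0 0 0.36 0 156 0 25;0 0 0.45 0 195 0 25;0 0 0.54 10 233 0 25;0 0 0.63 20 271 0 25;0 0 0.72 30 308 0 25;0 0 0.80 45 343 0 25;0 0 0.80 60 379 0 25'
python3 -m pendant '0 0 0 15 37 0 25;0 0 0 30 74 0 25;0 0 0 42 111 0 25;0 0 0 54.5 134 -20 25;0 0 0 54.5 134 -50 25;0 0 0 54.5 134 -90 25;0 0 0 54.5 134 -100 25;0 0 0 54.5 134 -100 25'
python3 -m pendant '-0.0074 -0.05 0 0 0 -30 25;-0.0147 -0.0989 0 0 0 -60 25;-0.0147 -0.0989 0 0 0 -75 25;-0.0147 -0.0989 0 0 0 -75 25;-0.0147 -0.0989 0 0 0 -75 25'
python3 err.py 151 8.5
```

```text
time_s: 40.18
eef_pos: [0.5237, 0.1698, 0.2889]
orientation: [3.131, -0.235, 0.001]
contact_force: [-0.1, -0.9, 0.1]
finger_gap: 0.0311
time_s: 40.85
eef_pos: [0.577, 0.3015, 0.1857]
orientation: [3.128, -0.241, -0.01]
contact_force: [-0.7, 0.0, 0.2]
finger_gap: 0.0312
time_s: 41.27
eef_pos: [0.5791, 0.3022, 0.1158]
orientation: [3.12, -0.239, 0.16]
contact_force: [0.3, -0.3, -0.4]
finger_gap: 0.0313
tcp [579.1 302.2 115.8] deck [152.8  -3.2  81. ] to go [  5.9   2.4 -72.3]
turn [0.0005 0.0022 0.0048] 0.03134405950825561 [ 0.3 -0.3 -0.4]
```

```bash
python3 -m pendant '0 0 0.005 2 1 -30 25;0 0 0.005 5 2.4 -55 25;0 0 0.005 5.9 2.4 -66 25;0 0 0.005 5.9 2.4 -72 25;0 0 0.005 5.9 2.4 -72 25;0 0 0.005 5.9 2.4 -72 25'
python3 err.py 151 8.5
python3 -m pendant '0 0 0 0 0 -1 25;0 0 0 0 0 -1 25;0 0 0 0 0 -1 36;0 0 0 0 0 -1 36;0 0 0 0 0 -1 36;0 0 0 -0.5 0 5 36;0 0 0 -1 0 12 36;0 0 0 -2 0 20 36;0 0 0 -4 0 40 36;0 0 0 -8 1 80 46'
python3 -m pendant '0 0 0 -40 20 40 46;0 0 0 -80 30 70 46;0 0 0 -120 30 85 46;0 0 0 -140 30 100 46;0 0 0 -140 30 100 46;0 0 0 -140 30 100 46'
python3 chock.py w19
```

```text
time_s: 41.77
eef_pos: [0.5849, 0.3049, 0.0436]
orientation: [3.122, -0.229, 0.161]
contact_force: [0.1, 0.4, -0.7]
finger_gap: 0.0312
tcp [584.9 304.9  43.6] deck [150.9   0.4   8.6] to go [ 0.1 -0.4 -0.1]
turn [ 0.0004  0.0029 -0.0013] 0.03122605665988875 [ 0.1  0.4 -0.7]
time_s: 42.6
eef_pos: [0.5741, 0.3049, 0.1191]
orientation: [3.118, -0.229, 0.145]
contact_force: [0.3, -0.2, -1.3]
finger_gap: 0.0404
time_s: 43.1
eef_pos: [0.4343, 0.3364, 0.2245]
orientation: [3.123, -0.226, 0.162]
contact_force: [0.2, -1.6, -0.6]
finger_gap: 0.0461
[0.4343 0.3364 0.2245] 43.1
or 945 [327. 167.] (array([95.1, 14.8]), np.float64(0.0025), array([32.5, 31.7]))
or 460 [232. 134.] (array([-1.1, 46.5]), np.float64(0.0033), array([34.3, 12.6]))
or 381 [232. 223.] (array([ -1.1, -45.2]), np.float64(0.0018), array([32.8, 12.3]))
yel 646 [233. 114.] (array([-0.4, 65.2]), np.float64(-0.0264), array([35.1, 18.9]))
yel 319 [235. 234.] (array([  0. , -63.6]), np.float64(0.0016), array([35.3, 19.4]))
red 901 [296. 158.] (array([61.8, 25. ]), np.float64(0.0031), array([29.9, 29.3]))
green 933 [264. 159.] (array([31. , 24.4]), np.float64(-1.5677), array([30.3, 29.8]))
blue 2733 [308. 217.] (array([ 76.9, -33.8]), np.float64(-0.1089), array([124.4,  32.6]))
```

View pics/w19.png

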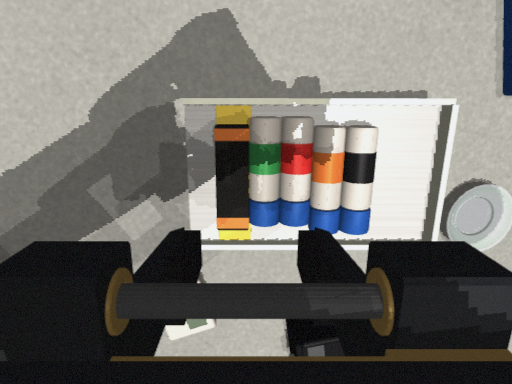

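```bash
python3 -m pendant '0.0147 0.0989 0 0 0 35 46;0.0147 0.0989 0 0 -20 70 46;0.0147 0.0989 0 0 -40 110 40'
python3 -m pendant '0 0 0.05 25 -28 5 40;0 0 0.1 50 -56 5 40;0 0 0.148 75 -84 5 40;0 0 0.148 100 -112 5 40;0 0 0.148 125 -140 5 40;0 0 0.148 150 -168 5 40;0 0 0.148 175 -196 5 40;0 0 0.148 200 -224 5 40;0 0 0.148 212 -246 5 40;0 0 0.148 212 -246 5 40'
python3 -m pendant '0 0 0 0 0 0 40;0 0 0 0 0 0 40'
python3 - <<'E'
from h import *
s=r.observe();print(s["eef_pos"],s["orientation"])
f=grab("wrist","w20")
for b in blobs(f,(20,100,60),(35,255,255),100):
    P=plane(f,b[2],.2375); print(b[0],b[1].round(),rect(P),P.min(0).round(4),P.max(0).round(4))
E
```

```text
time_s: 43.4
eef_pos: [0.4373, 0.2961, 0.328]
orientation: [3.13, -0.23, -0.007]
contact_force: [1.4, -0.3, 0.8]
finger_gap: 0.0416
time_s: 44.23
eef_pos: [0.6508, 0.0452, 0.33]
orientation: [3.14, -0.007, -0.006]
contact_force: [0.9, 0.1, 0.2]
finger_gap: 0.0397
time_s: 44.4
eef_pos: [0.648, 0.0508, 0.3327]
orientation: [3.141, 0.002, -0.002]
contact_force: [-0.6, 0.4, 0.4]
finger_gap: 0.0399
[0.64803966 0.05084806 0.33272931] [ 3.14059837e+00  1.94419849e-03 -2.21218880e-03]
1868 [287. 219.] (array([674.4,  25.8]), np.float64(1.5619), array([99.4, 22.7])) [ 0.6627 -0.0238  0.2375] [0.6859 0.0755 0.2375]
208 [421. 355.] (array([796.2, -93.7]), np.float64(0.0017), array([35.3, 11.5])) [ 0.7786 -0.0994  0.2375] [ 0.8139 -0.0879  0.2375]
```

View pics/w20.png

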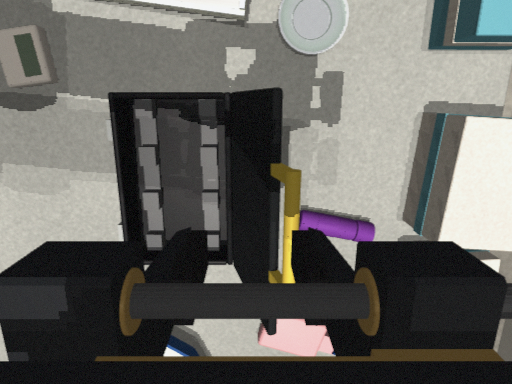

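```bash
python3 -m pendant '0 0 0 20 -20 0 34;0 0 0 32 -37 0 34;0 0 0 32 -37 -35 34;0 0 0 32 -37 -70 34;0 0 0 32 -37 -100 34;0 0 0 32 -37 -114 34;0 0 0 32 -37 -114 34;0 0 0 32 -37 -114 34'
python3 -m pendant '0 0 0 0 0 0 6;0 0 0 0 0 0 6;0 0 0 0 0 0 6;0 0 0 0 0 0 6;0 0 0 0 0 0 6'
```

```text
time_s: 45.12
eef_pos: [0.6796, 0.015, 0.2203]
orientation: [3.14, 0.005, -0.0]
contact_force: [-0.4, 0.2, 0.1]
finger_gap: 0.0342
time_s: 45.53
eef_pos: [0.6801, 0.0142, 0.2208]
orientation: [3.14, 0.003, 0.004]
contact_force: [0.9, 1.1, 3.3]
finger_gap: 0.0105
```

```bash
python3 -m pendant '0 0 0 -27 0 6.3 6;0 0 0 -54.6 0 8.6 6;0 0 0 -82.3 0 6.7 6;0 0 0 -109.4 0 0.6 6;0 0 0 -135.3 0 -9.4 6;0 0 0 -159.3 0 -23.1 6;0 0 0 -181.1 0 -40.3 6;0 0 0 -200.1 0 -60.6 6;0 0 0 -215.8 0 -83.4 6;0 0 0 -227.9 0 -108.4 6'
python3 -m pendant '0 0 0 -5 0 -13 6;0 0 0 -8.2 0 -26.4 6;0 0 0 -10 0 -36 6;0 0 0 -11.5 0 -44.7 6;0 0 0 -12.4 0 -53.9 6;0 0 0 -12.9 0 -60 6;0 0 0 -12.9 0 -63.1 6;0 0 0 -12.9 0 -63.1 6;0 0 0 -12.9 0 -63.1 6'
```

```text
time_s: 46.37
eef_pos: [0.4526, 0.0141, 0.1115]
orientation: [3.14, 0.002, 0.009]
contact_force: [15.3, 2.7, -7.1]
finger_gap: 0.0106
time_s: 47.12
eef_pos: [0.4395, 0.0141, 0.0485]
orientation: [3.14, 0.003, 0.002]
contact_force: [4.3, 2.9, -0.3]
finger_gap: 0.0103
```

```bash
python3 -m pendant '0 0 0 0 0 0 24;0 0 0 0 0 0 24;0 0 0 0 0 0 24;0 0 0 0 0 30 24;0 0 0 0 0 70 24;0 0 0 -10 -5 110 40;0 0 0 -20 -15 150 40;0 0 0 -31 -20 190 60;0 0 0 -31 -20 230 60;0 0 0 -31 -20 230 60'
python3 -m pendant '0 0 0 0 0 0 60;0 0 0 0 0 0 60'
python3 - <<'E'
from h import *
f=grab("wrist","w21")
for b in blobs(f,(22,120,90),(35,255,255),100):
    P=plane(f,b[2],.066); print(b[0],b[1],rect(P),P.min(0),P.max(0))
f=grab("scene","s21")
for b in blobs(f,(22,120,90),(35,255,255),20): print(b[0],b[1].round(1),rect(plane(f,b[2],.066)))
E
```

```text
time_s: 47.95
eef_pos: [0.4091, -0.0066, 0.285]
orientation: [3.136, 0.002, 0.018]
contact_force: [0.5, 0.4, -0.5]
finger_gap: 0.0553
time_s: 48.12
eef_pos: [0.4073, -0.0058, 0.2775]
orientation: [3.141, 0.003, -0.002]
contact_force: [1.0, -0.0, -0.2]
finger_gap: 0.0601
1704 [286.67664319 144.84507042] (array([455.3,  13.1]), np.float64(-1.5693), array([113.4,  43.8])) [ 0.4333967  -0.04359249  0.066     ] [0.47732601 0.06979734 0.066     ]
226 [296.4 197.9] (array([453.6,   9.9]), np.float64(-1.5667), array([114.7,  40.8]))
73 [424.7 287.6] (array([483.7, 390.6]), np.float64(-0.1379), array([30.1, 16.2]))
66 [379.  253.8] (array([465.4, 268.1]), np.float64(-0.0789), array([30.9, 15. ]))
```

View pics/s21.png

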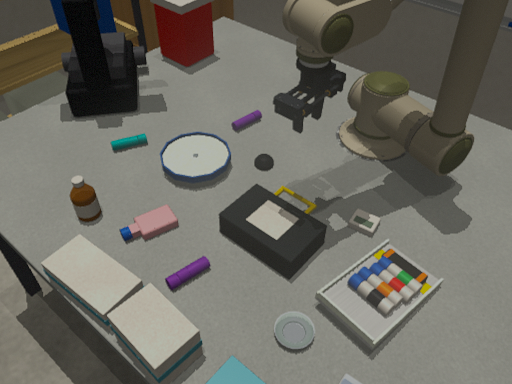

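```bash
python3 -c "
from cell import order
print(order.job_done())"
```

```text
the job is handed in; nothing more can be done
None
```

The job is finished and handed in, using about 48 s of the 210 s allowed.

- **Lid and chock:** I swung the lid past its balance point and it stayed open by itself. I then laid the chock on the yellow stripe before any tube went there.
- **Tubes:** All four were present. They lie across the tray against the chock, going uphill in the order green, red, orange, black. The turquoise and purple look-alikes were left alone.
- **Case:** I swung the lid down to fully shut on the empty case.

**Last checks:**
- **Chock:** it sits about 1 mm from the stripe's centre line and is square to within 0.01 rad.
- **Row:** the coloured bands of the green, red and orange tubes sit at about 31, 62 and 95 mm uphill, with the black tube just beyond in the picture. Nothing rolled.
- **Lid:** the handle bar measures within about 1 mm of where it was at the start.
- **Bench:** in the last scene picture the other items look unmoved and the turntable is empty.

**Small deviations:**
- The tubes sit roughly 0–10 mm off the tray's centre line, well inside the fences.
- The top and scene cameras disagreed by 5–10 mm in y, so I placed from close wrist-camera views instead.
- No force came near its limit in the readings at the end of each move, the highest being about 30 N at the wrist while opening the lid.

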